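Unblock and prime a new hand-sanitiser pump

ROBOT

A 7-joint arm with a two-finger parallel gripper is mounted at the origin on a cart in front of the work surface, level with it; the furniture and walls round the work are solid. World frame = base frame: x ahead of the robot, y to its left, z up, the work surface at z = 0. Lengths are in m, angles in rad, forces in N, time in s.
With the tool pointing down it reaches from about 0.4 to 0.875 m from the base axis. Payload 19.3 kg.
Tool frame: the origin (TCP) lies at the very end of the fingers, on their centre line; the grasp point (between the pads) lies 19 mm behind it; z points along the fingers, y is the line along which they close (so a half turn about z gives the same grasp; the last joint's range is limited). The gripper opens to 85 mm and grips with 20 to 120 N. Pads are 22 mm wide; open, the fingers measure 114 mm over their backs; the gripper's body (76 mm by 85 mm) begins 54 mm behind the grasp point. The pads swing forward as they close: fully open they stand 13 mm farther back than shut.
Start: joints at [1.062, 0.521, -0.036, 1.599, 0.021, 1.021, -0.113], TCP at [0.266, -0.566, 0.231] pointing down, gripper open.
Joint ranges: [-2.91, 2.91], [-0.3, 2.13], [-1.5, 1.42], [0.17, 2.43], [-1.26, 4.41], [0.16, 1.93], [-2.52, 2.52]. Speed limits (rad/s): [1.89, 1.89, 2.39, 2.39, 3.01, 3.01, 3.01].

INTERFACE

Orientations are given as [roll, pitch, yaw] about the fixed x, y, z axes, in that order (R = Rz(yaw) Ry(pitch) Rx(roll)).
In Python, from workcell import bot gives the robot as it stands. The module is installed in compiled form; this text tells all that it offers.
- The arm moves only by the tool apply_moves, never from a script. Its arguments are lists of equal length, an entry for each row: "claw": the finger opening in m, from 0 to 0.0854; "xyz": the shift along the tool's x, y, z in m, a list of three; "twist": the turn, a rotation vector about the tool's x, y, z in rad, a list of three. A call has 1 to 20 rows; each row shifts and turns the commanded pose from where the row before left it, along the tool's axes as they then stand; what a row does not reach is not made up. A row lasts 1/10 s, in which the tool goes at most 50 mm and 8.59 degrees, less where a joint would pass 70% of its speed; a pose out of reach is approached as far as the arm can. A call with a gripper value outside its range is refused whole. The fingers move at their own pace and stop on an object; "force" is the grip in N (left out, the last holds). Time passes only in rows, so rows that do not move let the fingers close. It gives the time, the measured TCP pose, the force, the opening and the grip force at its end, in the units of the state.
- bot.observe(): the state, without advancing time (a new reading comes with each control period).
- bot.grab_frame(name): name is "scene" or "side" or "wrist"; returns a dict with "img" (480x640x3 uint8, red, green, blue), "vfov" (degrees; the focal length in pixels is half the picture's height over the tangent of half this angle, whatever the lens; pixels are square), "cx", "cy" (the principal point, pixels), "view" (4x4, takes a point from world to camera coordinates). Camera axes: x right, y up, looking along -z (the intrinsics and any distortion apply to the point x, -y, -z); pixel columns grow to the right and rows downward; lengths in m; the calibration is good to about 2 mm. The wrist camera is an equidistant fisheye: a pixel r from the principal point sees the ray r / f radians off the axis. A picture is of the moment at which its call begins. There is no depth.
- bot.job_done(): hands the job in; it is judged then, once.
Trained networks look in the newest picture that a camera, given by its name, has taken for a name from the list of things; names that differ only in an ending like _2 or _b are one class to them, and where a whole thing is asked for, a point or a joint stands for the part that bears it (a point fixed in the world has none). Each returns a list of dicts, best first, with "score" (0 to 1); they miss things now and then, are a little off and sometimes report something else, mostly with a low value. They report only what shows in the picture. A call takes as long as a camera call. They do not tell look-alikes from the thing itself.
- bot.find_in(camera, query): "position" ([x, y, z] in m, in world coordinates, good to about 4 mm: the middle of the surface that is visible of it).
The state is a dict: "clock": time; "qpos": joint angles; "qd": joint speeds; "joint_efforts": joint torques, N m; "position": TCP position; "tool_rot": TCP orientation; "force": force on the tool from outside, world axes, zero at the start; "moment": the same for the moment, N m; "grip_width": finger opening in m; "finger_force": force on a finger pad.
Only numpy, scipy, OpenCV 4.12 (cv2) and the standard library are available. Lean on these libraries where they do the work, as an engineer would, in place of code of your own. Each camera call takes 0.05 s, during which the arm holds its last target. There are 200 camera calls.

TASK

A new hand-sanitiser bottle is locked in its bracket at the foot of the glass screen, but its shipping clip still blocks the pump. Pull the clip off the stem and drop it into the small round desk bin, then press the pump head all the way down and let it come fully back up. Do not shove or tip the other things on the counter.

Things in the scene. Friction and masses are not known exactly. Their poses are not given: they have to be found in the camera images.
- bottle: fixed clear foam pump bottle, 44 mm across, in a dark bracket. Origin on the counter on its vertical axis. Shoulder 86 to 100 mm high, white collar 31 mm across from 106 to 126, stem 11 mm thick from 126 to 140, then the pump head. A tall clear glass screen (face at world x = 0.615, hard to see) stands 30 to 36 mm behind the axis: the tool must come in leaning back from the glass
- pump_top (a point): centre of the top of the white pump head, a disc 33 mm across and 17 mm high, top about 156 mm above the counter when up; a spout reaches 39 mm from the axis toward the bottle's -y at that height. Moves with the head
- pump (a joint): stroke of the pump head: 0 up, 0.012 m fully down; its spring needs about 4 N to start and 9 N at the bottom. Cannot go down while the clip is on
- clip: loose pale grey plastic shipping clip, 16 g, 26 mm wide, 61 mm long: a 12.5 mm high horseshoe with a 13 mm slot sits loosely round the stem between collar and head, open toward the clip's +x; a pull tab sticks out toward the clip's -x, roughly toward the robot. Origin on the stem axis at the clip's underside. It comes off by a level pull along its -x by 20 mm or more
- clip_tab (a point): centre of the clip's pull tab: an upright block 27 mm long (clip x), 9 mm thick (clip y, grip here) and 22 mm high, its centre 37.5 mm from the stem axis and 12 mm above the clip's underside
- bin: loose round pale metal desk bin, 600 g, 92 mm across at the foot, 112 mm at the rim, 85 mm high, wall 3 mm, open at the top. Origin under its centre
- ink_pad: bystander: flat blue ink pad, 69 x 98 x 19 mm, origin under its centre
- the_stamp: bystander: upright hand stamp, 30 mm across, 75 mm high, origin under its centre
- coin_roll: bystander: upright roll of coins, 26 mm across, 88 mm high, origin under its centre
- till_roll: bystander: upright white paper roll, 58 mm across, 57 mm high, origin under its centre
- stapler: bystander: black stapler, 36 x 128 x 46 mm (long along its y), origin under its centre
- tape_dispenser: bystander: grey tape dispenser, 42 x 126 x 92 mm (long along its y), origin under its centre
Mind the look-alikes: they are no part of the job. Leave any green or purple look-alike of the clip alone.

How it is judged:
On the way, in this order (a step that is already met when the one before it is completed fails the run):
1. the clip is off the pump and lies in the bin, let go (horizontal distance between clip and bin below 0.055 m and height (world z) of clip below 0.078 m and contact force between the fingers and clip below 0.1 N), for 0.2 s.
2. the pump head is pressed all the way down (value of joint pump above 0.0105 m), for 0.1 s.
At the end, for the whole second after the job is handed in: The clip lies at rest in the upright bin (its origin within 55 mm of the bin's axis and below 78 mm) and, after a full stroke (at least 10.5 of 12 mm), the pump head is up again (within 2 mm) (horizontal distance between clip and bin below 0.055 m and height (world z) of clip below 0.078 m and linear speed of clip below 0.02 m/s and angle between bin's own z axis and vertical below 0.15 rad and value of joint pump below 0.002 m); the robot touches nothing.
It fails at once if the bin is shoved by more than 60 mm or tipped over (distance of bin from where it was at the start of the episode above 0.06 m or angle between bin's own z axis and vertical above 0.5 rad).
It fails at once if a bystander is shoved by more than 30 mm or tipped over (distance of any of ink_pad, the_stamp, coin_roll, till_roll, stapler, tape_dispenser from where it was at the start of the episode above 0.03 m or angle between any of the_stamp, coin_roll, till_roll's own z axis and vertical above 0.5 rad).
It also fails if it takes over 48 s, if anything falls off the work surface, if the arm or the gripper's body presses on something with over 40 N, if the wrist force passes 120 N, or if a joint passes its speed limit or range.

## Working session

There is one attempt and no reset: what is moved stays moved. The work goes in short steps, Python scripts to look and compute and a tool call to move; the robot and the scene stay as the last step left them, time stands still between calls to the robot, and variables do not carry over. Pictures are saved under pics/ and viewed, at most 10 in all, crops included, and the job is handed in when it is done.

Besides the shell and the picture viewer there is one more tool, called after "Emit:" as name(argument=value, ...) on one line, values as JSON. apply_moves: Moves the arm, as the interface text tells. Its arguments: {"type":"object","properties":{"claw":{"type":"array"},"xyz":{"type":"array"},"twist":{"type":"array"},"force":{"type":"number"}},"required":["claw","xyz","twist"]}

```bash
mkdir -p pics
cat > h.py <<'E'
from workcell import bot
import numpy as np, cv2
def snap(cam,fn):
    f=bot.grab_frame(cam); cv2.imwrite('pics/'+fn,cv2.cvtColor(f['img'],cv2.COLOR_RGB2BGR)); return f
def proj(f,p):
    c=(np.array(f['view'])@np.r_[p,1])[:3]; fl=240/np.tan(np.radians(f['vfov'])/2)
    return f['cx']+fl*c[0]/-c[2], f['cy']-fl*c[1]/-c[2]
def ray(f,u,v):
    fl=240/np.tan(np.radians(f['vfov'])/2); V=np.array(f['view']); R=V[:3,:3]
    d=np.array([(u-f['cx'])/fl,-(v-f['cy'])/fl,-1]); return -R.T@V[:3,3], R.T@d/np.linalg.norm(d)
def tri(f1,p1,f2,p2):
    a,d=ray(f1,*p1); b,e=ray(f2,*p2)
    s=np.linalg.lstsq(np.c_[d,-e],b-a,rcond=None)[0]; P,Q=a+s[0]*d,b+s[1]*e
    return (P+Q)/2, np.linalg.norm(P-Q)
E
python3 - <<'E'
from h import *
o=bot.observe(); print({k:np.round(v,3) for k,v in o.items()})
for c in ['scene','side']:
    f=snap(c,c+'0.png'); print(c,f['vfov'],f['cx'],f['cy'],np.round(ray(f,320,240),3))
    for n in ['clip','clip_tab','pump_top','bottle','bin','ink_pad','the_stamp','coin_roll','till_roll','stapler','tape_dispenser']:
        for r in bot.find_in(c,n)[:3]: print(n,np.round(r['position'],3),round(r['score'],2),np.round(proj(f,r['position'])))
E
```

```text
{'clock': np.float64(0.0), 'qpos': array([ 1.062,  0.522, -0.036,  1.6  ,  0.021,  1.021, -0.113]), 'qd': array([ 0.001, -0.   , -0.002,  0.   ,  0.   ,  0.001,  0.001]), 'joint_efforts': array([-1.0000e-03, -9.2707e+01,  1.9800e+00, -3.6992e+01,  1.8000e-02,
        8.0000e-03,  0.0000e+00]), 'position': array([ 0.265, -0.565,  0.231]), 'tool_rot': array([-3.14 ,  0.   ,  0.439]), 'force': array([-0.2  ,  0.13 , -0.337]), 'moment': array([-0.049,  0.038,  0.036]), 'finger_force': np.float64(0.0), 'grip_width': np.float64(0.085)}
scene 44.27948334490409 310.39133642051496 244.31147291833747 [[-0.046  0.965  0.639]
 [ 0.478 -0.767 -0.429]]
clip [0.553 0.033 0.136] 0.78 [313. 230.]
clip [ 0.365 -0.067  0.015] 0.69 [413. 284.]
clip [0.688 0.323 0.013] 0.43 [171. 328.]
clip_tab [ 0.358 -0.074  0.007] 0.82 [417. 287.]
clip_tab [0.554 0.029 0.134] 0.79 [313. 230.]
bottle [0.57  0.038 0.076] 0.68 [305. 255.]
bin [0.432 0.272 0.054] 0.79 [298. 338.]
ink_pad [ 0.426 -0.219  0.018] 0.81 [416. 249.]
the_stamp [ 0.571 -0.065  0.029] 0.54 [329. 256.]
coin_roll [0.529 0.112 0.06 ] 0.84 [302. 281.]
[... 436 characters left out ...]
tab [0.554 0.029 0.135] 0.66 [324. 211.]
clip_tab [ 0.363 -0.068  0.011] 0.54 [407. 240.]
pump_top [0.582 0.033 0.153] 0.68 [312. 203.]
bottle [0.571 0.04  0.066] 0.97 [315. 234.]
bin [0.44  0.239 0.049] 0.67 [344. 311.]
ink_pad [ 0.43  -0.22   0.016] 0.86 [394. 199.]
ink_pad [0.576 0.029 0.155] 0.6 [315. 202.]
the_stamp [ 0.574 -0.061  0.016] 0.63 [327. 224.]
the_stamp [0.576 0.028 0.155] 0.35 [315. 201.]
coin_roll [0.527 0.112 0.052] 0.91 [324. 262.]
coin_roll [ 0.479 -0.071  0.045] 0.53 [363. 220.]
till_roll [ 0.476 -0.073  0.047] 0.82 [365. 219.]
till_roll [0.578 0.034 0.156] 0.35 [313. 203.]
stapler [0.398 0.1   0.032] 0.93 [378. 277.]
tape_dispenser [0.415 0.447 0.042] 0.73 [326. 397.]
```

Run:
```python
import cv2,numpy as np
a=cv2.imread('pics/scene0.png');b=cv2.imread('pics/side0.png')
cv2.imwrite('pics/sc.png',cv2.resize(a[190:370,200:440],(800,600),interpolation=cv2.INTER_CUBIC))
cv2.imwrite('pics/si.png',cv2.resize(b[165:345,230:470],(800,600),interpolation=cv2.INTER_CUBIC))
```

```text
(no output)
```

View pics/sc.png

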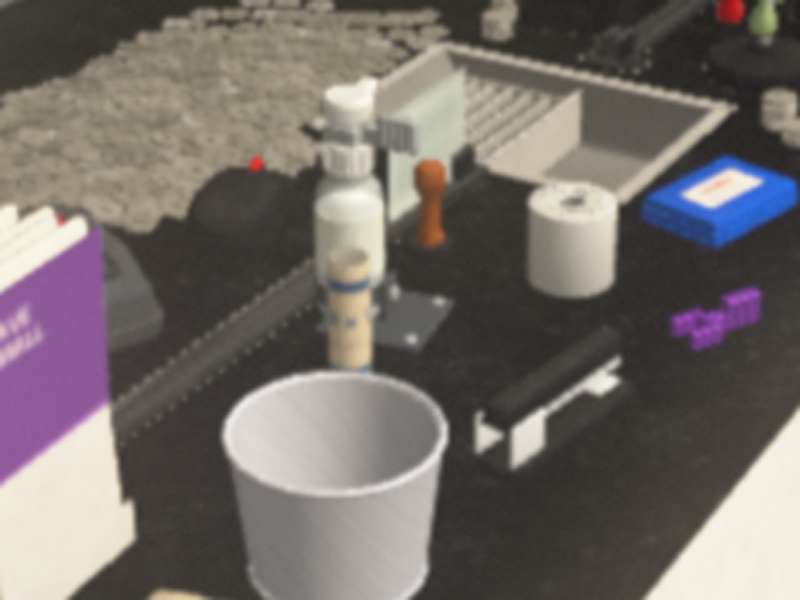

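View pics/si.png

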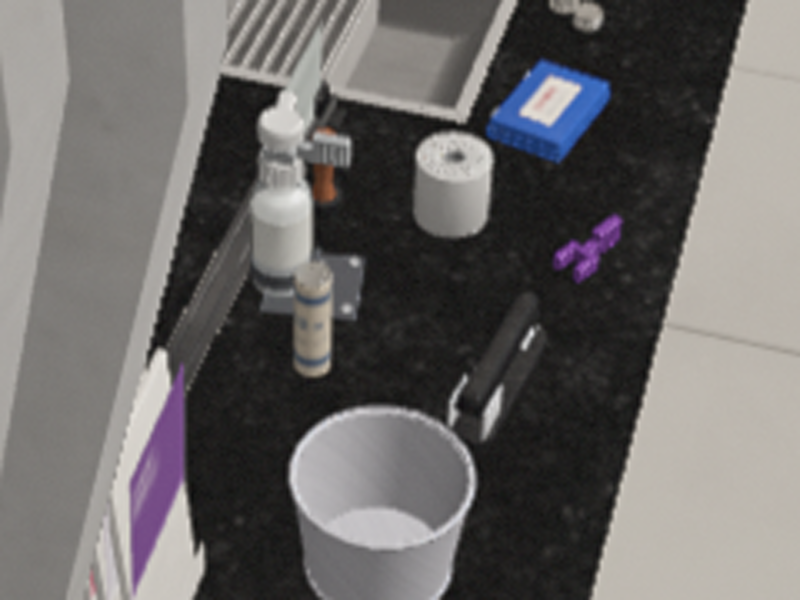

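The views show the grey clip tab at scene (319,230) and side (330,210), the bin rim centred at scene (300,320) and side (345,308), and a purple look-alike on the counter. The bottle is by the screen with the coin roll in front of it.

Run:
```python
from h import *
f=bot.grab_frame('scene');g=bot.grab_frame('side')
for n,p,q in [('tab',(319.1,230.5),(329.6,210)),('head',(304.4,217.6),(314.9,201)),('rim',(300.5,319.6),(344.6,308.4)),('coin top',(304.5,266.5),(324,245)),('bottlefoot?',(305,268),(314.5,249.5))]:
    print(n,np.round(tri(f,p,g,q),3) if 0 else [np.round(x,3) for x in tri(f,p,g,q)])
w=snap('wrist','w0.png');print(w['vfov'],w['cx'],w['cy'],np.round(w['view'],3))
```

```text
tab [array([0.541, 0.025, 0.135]), np.float64(0.002)]
head [array([0.575, 0.029, 0.157]), np.float64(0.0)]
rim [array([0.434, 0.261, 0.084]), np.float64(0.001)]
coin top [array([0.533, 0.092, 0.084]), np.float64(0.004)]
bottlefoot? [array([0.554, 0.076, 0.06 ]), np.float64(0.018)]
65.70646984690485 311.82659493062505 239.7686051410105 [[ 0.424 -0.906 -0.001 -0.625]
 [ 0.874  0.409 -0.263  0.034]
 [ 0.239  0.111  0.965 -0.38 ]
 [ 0.     0.     0.     1.   ]]
```

Emit:
apply_moves(claw=[0.05,0.05,0.05,0.05,0.05,0.05,0.05,0.05,0.05,0.05,0.05,0.05,0.05,0.05,0.05,0.05,0.05,0.05,0.05,0.05], xyz=[[0,0,0],[0,0,0],[0,0,0],[0,0,0],[0.011,-0.036,0],[0.011,-0.036,0],[0.011,-0.036,0],[0.011,-0.036,0],[0.011,-0.036,0],[0.011,-0.036,0],[0.011,-0.036,0],[0.011,-0.036,0],[0.011,-0.036,0],[0.011,-0.036,0],[0.011,-0.036,0],[0.011,-0.036,0],[0.011,-0.036,0],[0.011,-0.036,0],[0.011,-0.036,0],[0.011,-0.036,0]], twist=[[0,0,0.11],[0,0,0.11],[0,0,0.11],[0,0,0.11],[0,0,0],[0,0,0],[0,0,0],[0,0,0],[0,0,0],[0,0,0],[0,0,0],[0,0,0],[0,0,0],[0,0,0],[0,0,0],[0,0,0],[0,0,0],[0,0,0],[0,0,0],[0,0,0]], force=25)

```text
clock: 3.35
position: [0.4425, 0.0115, 0.2315]
tool_rot: [3.142, -0.001, -0.001]
force: [0.0, -0.6, 0.6]
grip_width: 0.0501
finger_force: 0.0
```

Emit:
apply_moves(claw=[0.05,0.05,0.05,0.05,0.05,0.05], xyz=[[0,0,0],[0,0,0],[0,0,0],[0,0,0],[0,0,0],[0,0,0]], twist=[[0,0.12,0],[0,0.12,0],[0,0.12,0],[0,0.12,0],[0,0.12,0],[0,0,0]])

```text
clock: 3.95
position: [0.4442, 0.0035, 0.235]
tool_rot: [3.132, -0.48, -0.003]
force: [-0.1, -0.1, -0.7]
grip_width: 0.0497
finger_force: 0.0
```

```bash
cat >> h.py <<'E'
def wray(f,u,v):
    fl=240/np.tan(np.radians(f['vfov'])/2); V=np.array(f['view']); R=V[:3,:3]
    x,y=u-f['cx'],v-f['cy']; r=np.hypot(x,y); t=r/fl
    d=np.array([np.sin(t)*x/r,-np.sin(t)*y/r,-np.cos(t)]); return -R.T@V[:3,3],R.T@d
def meet(rs):
    A=sum(np.eye(3)-np.outer(d,d) for _,d in rs); b=sum((np.eye(3)-np.outer(d,d))@o for o,d in rs)
    return np.linalg.solve(A,b)
def wproj(f,p):
    fl=240/np.tan(np.radians(f['vfov'])/2); c=(np.array(f['view'])@np.r_[p,1])[:3]
    s=np.hypot(c[0],c[1]); r=fl*np.arctan2(s,-c[2]); return np.array([f['cx']+r*c[0]/s,f['cy']-r*c[1]/s])
E
python3 - <<'E'
from h import *
o=bot.observe(); print(o['clock'],*[np.round(o[k],3) for k in('qpos','position','tool_rot')])
f=snap('wrist','w1.png'); np.save('w1.npy',f,allow_pickle=True)
for n in ['clip_tab','pump_top','clip','coin_roll','bin']:
    for r in bot.find_in('wrist',n)[:2]: print(n,np.round(r['position'],3),round(r['score'],2),np.round(wproj(f,r['position'])))
E
```

```text
3.95 [ 0.079  0.047 -0.315  2.403  0.533  0.262 -2.294] [0.444 0.003 0.235] [ 3.132e+00 -4.800e-01 -3.000e-03]
clip_tab [0.547 0.024 0.144] 0.97 [281. 165.]
clip_tab [0.698 0.316 0.008] 0.77 [ 83. 116.]
pump_top [0.57 0.02 0.16] 0.78 [286. 127.]
clip [0.549 0.023 0.145] 0.81 [283. 162.]
clip [ 0.374 -0.059  0.01 ] 0.72 [372. 379.]
coin_roll [0.526 0.096 0.078] 0.57 [207. 218.]
bin [0.433 0.286 0.05 ] 0.7 [ 52. 313.]
```

View pics/w1.png

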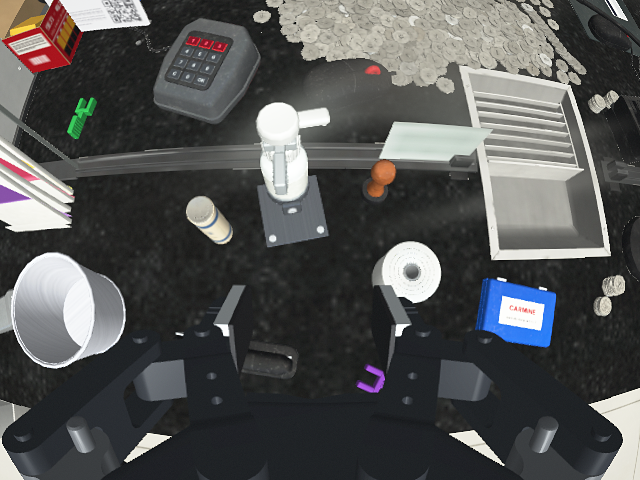

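The picture shows the pump head at (277,122), the clip tab at about (280,178), the coin roll at (203,210) and the bin at (68,310). The lean stopped at 0.48 rad, so I'll go closer and look again.

Emit:
apply_moves(claw=[0.05,0.05,0.05,0.05], xyz=[[0.007,-0.01,0.023],[0.007,-0.01,0.023],[0,0,0],[0,0,0]], twist=[[0,0,0],[0,0,0],[0,0.12,0],[0,0,0]])

```text
clock: 4.65
position: [0.4684, 0.0158, 0.2183]
tool_rot: [3.127, -0.497, 0.002]
force: [-0.4, 0.7, 0.8]
grip_width: 0.0501
finger_force: 0.0
```

Run:
```python
from h import *
o=bot.observe(); print(o['clock'],*[np.round(o[k],3) for k in('qpos','position','tool_rot')])
f=snap('wrist','w2.png'); np.save('w2.npy',f,allow_pickle=True)
for n in ['clip_tab','pump_top']:
    for r in bot.find_in('wrist',n)[:1]: print(n,np.round(r['position'],3),round(r['score'],2),np.round(wproj(f,r['position'])))
a=cv2.imread('pics/w1.png')[80:230,220:345];b=cv2.imread('pics/w2.png')
print(np.round(wproj(f,[.56,.027,.14])))
u,v=map(int,wproj(f,[.56,.027,.14])); u0,v0=max(u-65,0),max(v-75,0); print(u0,v0)
c=b[v0:v0+150,u0:u0+125]
cv2.imwrite('pics/cmp.png',cv2.resize(np.hstack([a,c]),None,fx=3.2,fy=3.2,interpolation=cv2.INTER_CUBIC))
```

```text
4.65 [-0.279  0.112  0.026  2.401  0.726  0.197 -2.511] [0.468 0.016 0.218] [ 3.127e+00 -4.970e-01  2.000e-03]
clip_tab [0.699 0.318 0.01 ] 0.75 [ 79. 126.]
pump_top [0.572 0.024 0.156] 0.75 [297. 150.]
[293. 175.]
228 100
```

View pics/cmp.png

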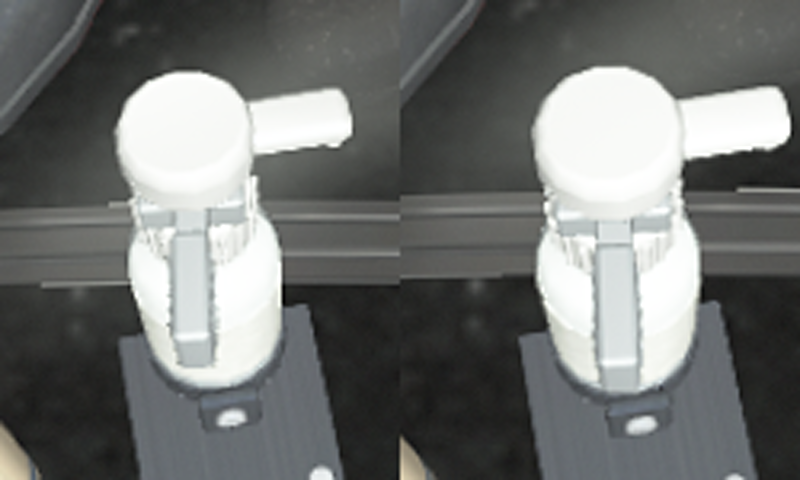

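Run:
```python
from h import *
a=np.load('w1.npy',allow_pickle=True).item();b=np.load('w2.npy',allow_pickle=True).item()
for n,p,q in [('near',(196,338),(219,361)),('far',(192,232),(215,246)),('head',(185,128),(209,125)),('spout tip',(350,113),(388,112))]:
    p=np.array(p)/3.2+[220,80];q=np.array(q)/3.2+[228,100]
    P=meet([wray(a,*p),wray(b,*q)]); print(n,np.round(P,4),np.round(wproj(a,P)-p,1),np.round(wproj(b,P)-q,1))
    for f,x in((a,p),(b,q)):
        o,d=wray(f,*x); z=.158 if n in('head','spout tip') else .149
        print('   at z',np.round(o+d*(z-o[2])/d[2],4))
```

```text
near [0.5346 0.0246 0.1347] [-0.2  0.2] [ 0.2 -0.2]
   at z [0.5293 0.0234 0.149 ]
   at z [0.53   0.0243 0.149 ]
far [0.5566 0.0252 0.1456] [-0.3  0.2] [ 0.3 -0.3]
   at z [0.5552 0.0248 0.149 ]
   at z [0.555  0.0253 0.149 ]
head [0.5858 0.0273 0.1445] [ 0.3 -0.3] [-0.3  0.3]
   at z [0.5775 0.0263 0.158 ]
   at z [0.5787 0.0266 0.158 ]
spout tip [ 0.5881 -0.0121  0.1469] [ 0.1 -0.2] [-0.1  0.2]
   at z [ 0.5812 -0.0113  0.158 ]
   at z [ 0.582  -0.0108  0.158 ]
```

Emit:
apply_moves(claw=[0.05,0.05,0.05,0.05,0.05,0.05,0.05,0.05,0.05,0.05,0.05,0.05,0.05,0.05,0.05,0.05,0.05,0.05,0.05,0.05], xyz=[[0,0,0],[0,0,0],[0,0,0],[0,0,0],[0,0,0],[0,0,0],[0,0,0],[0,0,0],[0,0,0],[0,0,0],[0,0,0],[0,0,0],[0,0,0],[0,0,0],[0,0,0],[0,0,0],[0,0,0],[0,0,0],[0,0,0],[0,0,0]], twist=[[0,0,-0.145],[0,0,-0.145],[0,0,-0.145],[0,0,-0.145],[0,0,-0.145],[0,0,-0.145],[0,0,-0.145],[0,0,-0.145],[0,0,-0.145],[0,0,-0.145],[0,0,-0.145],[0,0,-0.145],[0,0,-0.145],[0,0,-0.145],[0,0,-0.145],[0,0,-0.145],[0,0,-0.145],[0,0,-0.145],[0,0,-0.145],[0,0,-0.145]])

```text
clock: 6.8
position: [0.4682, 0.0138, 0.2184]
tool_rot: [3.029, 0.485, 2.872]
force: [-0.0, -0.1, 0.4]
grip_width: 0.0502
finger_force: 0.0
```

Emit:
apply_moves(claw=[0.045,0.045,0.045], xyz=[[0,0,0],[0,0,0],[0,0,0]], twist=[[0,0,-0.145],[0,0,-0.145],[0,0,0]])

```text
clock: 7.1
position: [0.4683, 0.0138, 0.2184]
tool_rot: [-3.1, 0.495, -3.086]
force: [0.6, -0.2, -0.6]
grip_width: 0.0448
finger_force: 0.0
```

```bash
cat >> h.py <<'E'
from scipy.spatial.transform import Rotation as Ro
def to(p,frac=1):   # tool-axis shift from the present pose to TCP p
    o=bot.observe(); R=Ro.from_euler('xyz',o['tool_rot']).as_matrix()
    print(round(float(o['clock']),2),*[np.round(o[k],3) for k in('qpos','position','tool_rot','force')],'\naxes\n',np.round(R,3))
    print('shift',np.round(R.T@(np.array(p)-o['position']),4)); return R
E
python3 - <<'E'
from h import *
R=to([0,0,0]); to(np.array([.539,.0245,.142])+.019*R[:,2]-.05*R[:,2]); to(np.array([.539,.0245,.142])+.019*R[:,2])
E
```

```text
7.1 [ 0.218  0.136 -0.503  2.38   0.916  0.26   0.501] [0.468 0.014 0.218] [-3.1    0.495 -3.086] [ 0.557 -0.188 -0.62 ] 
axes
 [[-0.879 -0.036  0.476]
 [-0.049  0.999 -0.015]
 [-0.475 -0.036 -0.879]]
shift [ 0.5158  0.0108 -0.0308]
7.1 [ 0.218  0.136 -0.503  2.38   0.916  0.26   0.501] [0.468 0.014 0.218] [-3.1    0.495 -3.086] [ 0.557 -0.188 -0.62 ] 
axes
 [[-0.879 -0.036  0.476]
 [-0.049  0.999 -0.015]
 [-0.475 -0.036 -0.879]]
shift [-0.0264  0.011   0.0697]
7.1 [ 0.218  0.136 -0.503  2.38   0.916  0.26   0.501] [0.468 0.014 0.218] [-3.1    0.495 -3.086] [ 0.557 -0.188 -0.62 ] 
axes
 [[-0.879 -0.036  0.476]
 [-0.049  0.999 -0.015]
 [-0.475 -0.036 -0.879]]
shift [-0.0264  0.011   0.1197]
```

Emit:
apply_moves(claw=[0.045,0.045,0.045,0.04,0.04,0.04], xyz=[[-0.0065,0.0028,0.0175],[-0.0065,0.0028,0.0175],[-0.0065,0.0028,0.0175],[-0.0065,0.0028,0.0175],[0,0,0],[0,0,0]], twist=[[0,0,0],[0,0,0],[0,0,0],[0,0,0],[0,0,0],[0,0,0]])

```text
clock: 7.7
position: [0.5235, 0.0257, 0.1686]
tool_rot: [-3.103, 0.494, -3.091]
force: [-0.2, -0.4, -0.5]
grip_width: 0.0398
finger_force: 0.0
```

Run:
```python
from h import *
f=snap('wrist','w3.png'); np.save('w3.npy',f,allow_pickle=True)
R=to([0,0,0]); to(np.array([.539,.0245,.142])+.019*R[:,2])
for n in ['clip_tab','pump_top']:
    for r in bot.find_in('wrist',n)[:1]: print(n,np.round(r['position'],3),round(r['score'],2),np.round(wproj(f,r['position'])))
print(wproj(f,[.5425,.0245,.138]),wproj(f,[.579,.027,.157]))
```

```text
7.75 [ 0.061  0.321 -0.36   2.315  1.416  0.249  0.006] [0.524 0.026 0.169] [-3.103  0.495 -3.091] [-0.443 -0.458  0.251] 
axes
 [[-0.879 -0.032  0.476]
 [-0.045  0.999 -0.015]
 [-0.475 -0.034 -0.879]]
shift [ 0.5415 -0.0028 -0.1003]
7.75 [ 0.061  0.321 -0.36   2.315  1.416  0.249  0.006] [0.524 0.026 0.169] [-3.103  0.495 -3.091] [-0.443 -0.458  0.251] 
axes
 [[-0.879 -0.032  0.476]
 [-0.045  0.999 -0.015]
 [-0.475 -0.034 -0.879]]
shift [-0.0007 -0.0007  0.0502]
clip_tab [0.694 0.317 0.008] 0.96 [550. 281.]
pump_top [0.567 0.022 0.158] 0.87 [304. 334.]
[310.84072971 275.53618812] [312.25049069 343.4879023 ]
```

View pics/w3.png

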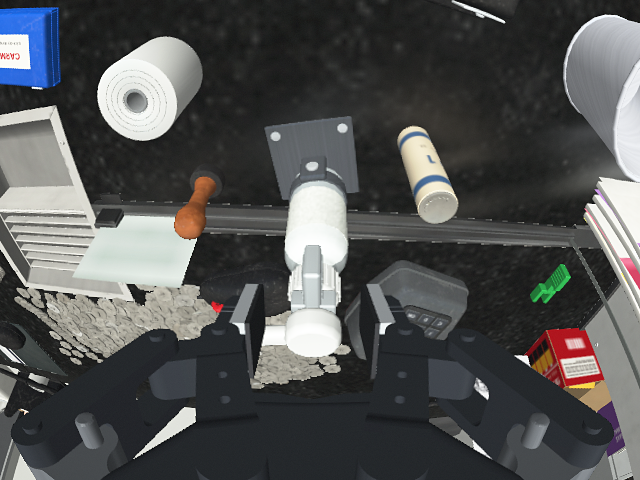

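The tab at (313,275) sits midway between the fingers, matching my computed position, so I'll advance and grip.

Emit:
apply_moves(claw=[0.04,0.04,0.04,0.04,0.04,0.04,0,0,0,0,0,0], xyz=[[0,0,0.01],[0,0,0.01],[0,0,0.01],[0,0,0.01],[0,0,0.01],[0,0,0],[0,0,0],[0,0,0],[0,0,0],[0,0,0],[0,0,0],[0,0,0]], twist=[[0,0,0],[0,0,0],[0,0,0],[0,0,0],[0,0,0],[0,0,0],[0,0,0],[0,0,0],[0,0,0],[0,0,0],[0,0,0],[0,0,0]], force=30)

```text
clock: 9.05
position: [0.5479, 0.0253, 0.1251]
tool_rot: [-3.101, 0.496, -3.087]
force: [-3.1, -0.6, 7.4]
grip_width: 0.0083
finger_force: 36.0
```

Run:
```python
from h import *
o=bot.observe(); R=to(o['position']+np.array([-.06,-.003,0])); print(o['grip_width'],o['finger_force'])
```

```text
9.05 [ 0.101  0.455 -0.406  2.288  1.785  0.302 -0.329] [0.548 0.025 0.125] [-3.101  0.496 -3.087] [-3.054 -0.591  7.41 ] 
axes
 [[-0.878 -0.035  0.477]
 [-0.048  0.999 -0.015]
 [-0.476 -0.036 -0.879]]
shift [ 0.0528 -0.0009 -0.0286]
0.00832606124362356 35.98267078399658
```

Emit:
apply_moves(claw=[0,0,0,0,0,0,0,0,0,0,0,0], xyz=[[-0.0004,0,-0.0009],[0.0035,0,-0.002],[0.0053,0,-0.0029],[0.0053,0,-0.0029],[0.0053,0,-0.0029],[0.0053,0,-0.0029],[0.0053,0,-0.0029],[0.0053,0,-0.0029],[0.0053,0,-0.0029],[0.0053,0,-0.0029],[0,0,0],[0,0,0]], twist=[[0,0,0],[0,0,0],[0,0,0],[0,0,0],[0,0,0],[0,0,0],[0,0,0],[0,0,0],[0,0,0],[0,0,0],[0,0,0],[0,0,0]])

```text
clock: 10.25
position: [0.4955, 0.0234, 0.1262]
tool_rot: [-3.101, 0.495, -3.088]
force: [-1.1, 0.5, -0.7]
grip_width: 0.0084
finger_force: 34.8
```

Run:
```python
from h import *
f=snap('wrist','w4.png'); R=to([.43,.25,.23])
o=bot.observe();print(o['grip_width'],o['finger_force'])
```

```text
10.3 [ 0.168  0.411 -0.512  2.406  1.913  0.355 -0.494] [0.496 0.023 0.126] [-3.101  0.495 -3.088] [ 0.816 -0.067  0.183] 
axes
 [[-0.878 -0.035  0.477]
 [-0.047  0.999 -0.015]
 [-0.475 -0.035 -0.879]]
shift [-0.0025  0.2249 -0.1259]
0.008164123909875434 34.7782301902771
```

View pics/w4.png

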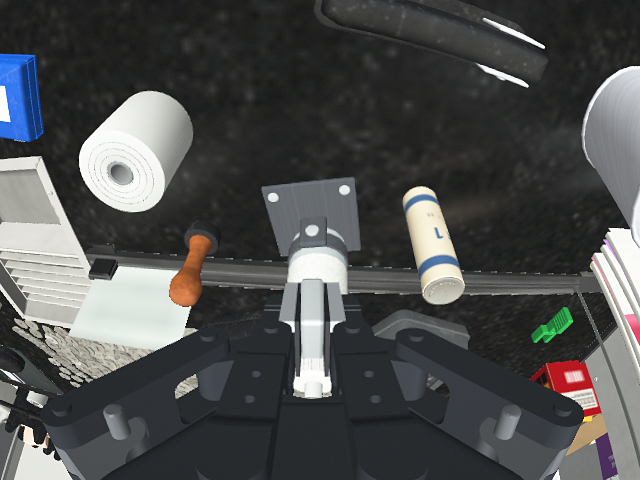

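The clip is off the stem and held in the fingers, with the tab at (313,330) and the pump head free behind it. Next I'll lift it and carry it over to the bin.

Emit:
apply_moves(claw=[0,0,0,0,0,0,0,0,0,0,0,0,0,0,0,0,0,0], xyz=[[0,0,-0.01],[-0.005,0,-0.018],[-0.009,0,-0.018],[-0.009,0,-0.018],[-0.009,0,-0.018],[-0.009,0,-0.018],[0,0.025,0],[0,0.025,0],[0,0.025,0],[0,0.025,0],[0,0.025,0],[0,0.025,0],[0,0.025,0],[0,0.025,0],[0,0.025,0],[0,0,0],[0,0,0],[0,0,0]], twist=[[0,0,0],[0,0,0],[0,0,0],[0,0,0],[0,0,0],[0,0,0],[0,0,0],[0,0,0],[0,0,0],[0,0,0],[0,0,0],[0,0.12,0],[0,0.12,0],[0,0.12,0],[0,0.12,0],[0,0,0],[0,0,0],[0,0,0]])

```text
clock: 12.1
position: [0.4788, 0.2411, 0.2125]
tool_rot: [-3.097, 0.052, -3.11]
force: [-0.6, -0.4, -0.4]
grip_width: 0.0082
finger_force: 34.8
```

Run:
```python
from h import *
a=np.load('w1.npy',allow_pickle=True).item()
o,d=wray(a,69,308); print('bin w1',np.round(o+d*(.085-o[2])/d[2],3))
f=snap('wrist','w5.png'); np.save('w5.npy',f,allow_pickle=True)
for r in bot.find_in('wrist','bin')[:2]: print(np.round(r['position'],3),r['score'])
to([.422,.261,.2]); o=bot.observe();print(o['grip_width'],o['finger_force'])
for t in np.linspace(0,2*np.pi,36): 
    u=wproj(f,[.434+.056*np.cos(t),.261+.056*np.sin(t),.085]); cv2.circle(i:=globals().setdefault('im',cv2.imread('pics/w5.png')),(int(u[0]),int(u[1])),1,(0,0,255),-1)
cv2.imwrite('pics/w5o.png',im)
```

```text
bin w1 [0.439 0.235 0.085]
12.2 [-0.125  0.455 -0.658  1.853  0.422  0.951  0.618] [0.479 0.241 0.213] [-3.097  0.052 -3.11 ] [-0.557  0.162  0.586] 
axes
 [[-0.998 -0.029  0.053]
 [-0.031  0.999 -0.043]
 [-0.052 -0.044 -0.998]]
shift [0.0568 0.0221 0.0091]
0.008269947344572266 34.82347011566162
```

View pics/w5o.png

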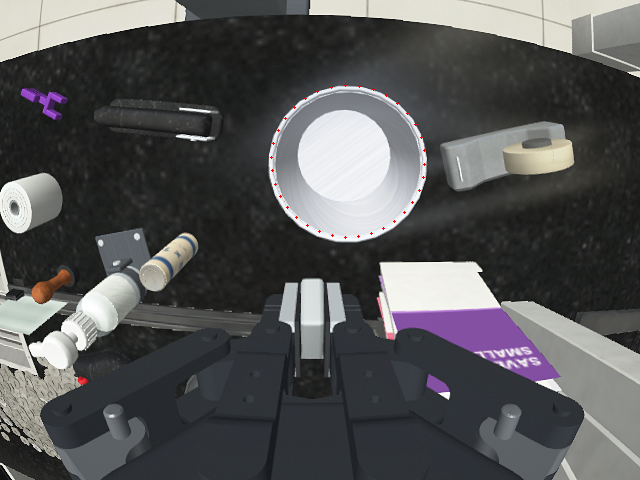

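The predicted rim circle lies right on the bin's rim, centred at (348,164), so I'll move over it, lower and let go.

Emit:
apply_moves(claw=[0,0,0,0,0,0,0,0,0,0,0,0,0.03,0.03,0.03,0.03,0.03,0.03], xyz=[[0.0158,0.0068,0],[0.0158,0.0068,0],[0.0158,0.0068,0],[0.0158,0.0068,0],[0,0,0],[0,0,0.02],[0,0,0.02],[0,0,0.02],[0,0,0.02],[0,0,0.02],[0,0,0.024],[0,0,0],[0,0,0],[0,0,0],[0,0,0],[0,0,0],[0,0,0],[0,0,0]], twist=[[0,0,0],[0,0,0],[0,0,0],[0,0,0],[0,0,0],[0,0,0],[0,0,0],[0,0,0],[0,0,0],[0,0,0],[0,0,0],[0,0,0],[0,0,0],[0,0,0],[0,0,0],[0,0,0],[0,0,0],[0,0,0]])

```text
clock: 14.0
position: [0.4218, 0.2617, 0.0848]
tool_rot: [-3.098, 0.051, -3.11]
force: [0.7, -0.0, 0.0]
grip_width: 0.0298
finger_force: 0.0
```

Emit:
apply_moves(claw=[0.03,0.03,0.03,0.03,0.03,0.03], xyz=[[0,0,-0.025],[0,0,-0.025],[0,0,-0.025],[0,0,-0.025],[0,0,-0.025],[0,0,0]], twist=[[0,0,0],[0,0,0],[0,0,0],[0,0,0],[0,0,0],[0,0,0]])

```text
clock: 14.6
position: [0.416, 0.2679, 0.212]
tool_rot: [-3.1, 0.054, -3.11]
force: [0.1, -0.5, -0.6]
grip_width: 0.0298
finger_force: 0.0
```

Run:
```python
from h import *
f=snap('wrist','w6.png'); np.save('w6.npy',f,allow_pickle=True)
to([.5,.03,.23])
for n in ('clip','bin'):
  for r in bot.find_in('wrist',n)[:2]: print(n,np.round(r['position'],3),r['score'])
```

```text
14.65 [-0.195  0.4   -0.691  1.952  0.408  0.911  0.497] [0.416 0.267 0.21 ] [-3.099  0.053 -3.111] [ 0.812 -0.254 -1.619] 
axes
 [[-0.998 -0.029  0.054]
 [-0.031  0.999 -0.041]
 [-0.053 -0.043 -0.998]]
shift [-0.0779 -0.2402 -0.0052]
clip [ 0.365 -0.069  0.012] 0.87
clip [0.44  0.26  0.017] 0.58
bin [0.447 0.258 0.038] 0.68
```

View pics/w6.png

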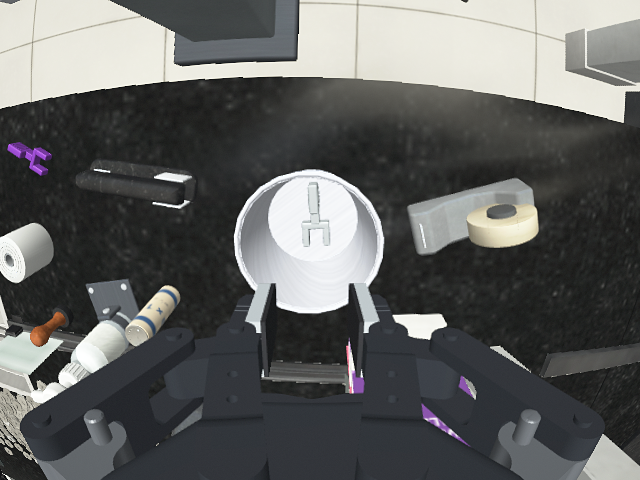

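The clip lies flat on the bin's floor at (316,215), let go. Next is the pump, with the fingers closed.

Emit:
apply_moves(claw=[0,0,0,0,0,0,0,0,0,0,0,0,0,0,0,0], xyz=[[-0.0078,-0.024,0],[-0.0078,-0.024,0],[-0.0078,-0.024,0],[-0.0078,-0.024,0],[-0.0078,-0.024,0],[-0.0078,-0.024,0],[-0.0078,-0.024,0],[-0.0078,-0.024,0],[-0.0078,-0.024,0],[-0.0078,-0.024,0],[0,0,0],[0,0,0],[0,0,0],[0,0,0],[0,0,0],[0,0,0]], twist=[[0,0,0],[0,0,0],[0,0,0],[0,0,0],[0,0,0],[0,0,0],[0,0,0],[0,0,0],[0,0,0],[0,0,0],[0,-0.12,0],[0,-0.12,0],[0,-0.12,0],[0,-0.12,0],[0,-0.04,0],[0,0,0]])

```text
clock: 16.35
position: [0.5015, 0.0259, 0.2229]
tool_rot: [-3.077, 0.518, -3.087]
force: [0.9, 0.6, 0.1]
grip_width: -0.0003
finger_force: 0.0
```

Run:
```python
from h import *
f=snap('wrist','w7.png'); R=to([.579,.027,.18]); print('down .03',R.T@[0,0,-.03])
for r in bot.find_in('wrist','pump_top')[:2]: print(np.round(r['position'],3),r['score'])
print(wproj(f,[.579,.027,.157]))
```

```text
16.4 [ 0.07   0.174 -0.395  2.322  1.004  0.299  0.386] [0.502 0.026 0.223] [-3.077  0.517 -3.087] [0.112 0.913 0.262] 
axes
 [[-0.868 -0.023  0.496]
 [-0.047  0.998 -0.038]
 [-0.495 -0.056 -0.867]]
shift [-0.0453  0.0016  0.0756]
down .03 [0.01483714 0.00168559 0.02601957]
[0.564 0.02  0.154] 0.9
[316.76229872 288.75230192]
```

View pics/w7.png

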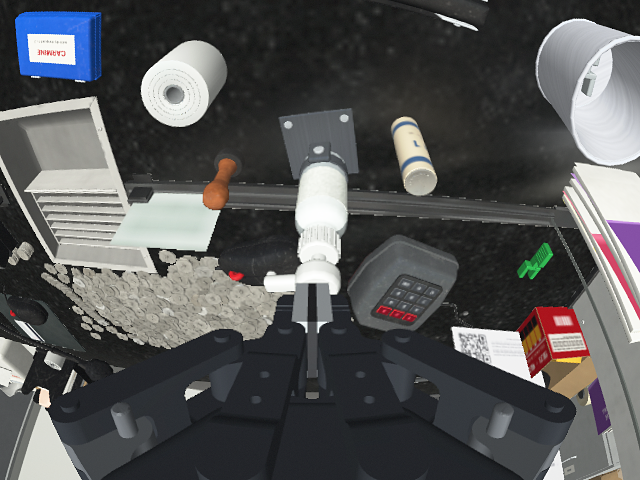

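The fingertips point straight at the pump head at (317,280). I'll move above it and press straight down slowly.

Emit:
apply_moves(claw=[0,0,0,0,0,0,0,0,0,0,0,0,0,0,0], xyz=[[-0.0098,0.0003,0.0155],[-0.0098,0.0003,0.0155],[-0.0098,0.0003,0.0155],[-0.0098,0.0003,0.0155],[-0.0098,0.0003,0.0155],[0,0,0],[0.002,0.0002,0.0036],[0.002,0.0002,0.0036],[0.002,0.0002,0.0036],[0.002,0.0002,0.0036],[0.002,0.0002,0.0036],[0.002,0.0002,0.0036],[0.002,0.0002,0.0036],[0,0,0],[0,0,0]], twist=[[0,0,0],[0,0,0],[0,0,0],[0,0,0],[0,0,0],[0,0,0],[0,0,0],[0,0,0],[0,0,0],[0,0,0],[0,0,0],[0,0,0],[0,0,0],[0,0,0],[0,0,0]])

```text
clock: 17.95
position: [0.5844, 0.0261, 0.1526]
tool_rot: [-3.077, 0.519, -3.09]
force: [-2.3, 0.2, 6.3]
grip_width: 0.0001
finger_force: 3.2
```

Emit:
apply_moves(claw=[0,0,0,0,0], xyz=[[0.001,0.0001,0.0018],[0.001,0.0001,0.0018],[0.001,0.0001,0.0018],[0,0,0],[0,0,0]], twist=[[0,0,0],[0,0,0],[0,0,0],[0,0,0],[0,0,0]])

```text
clock: 18.45
position: [0.5849, 0.0261, 0.148]
tool_rot: [-3.077, 0.522, -3.089]
force: [-21.5, -0.2, 37.7]
grip_width: -0.0001
finger_force: 19.3
```

Emit:
apply_moves(claw=[0,0,0,0], xyz=[[0.001,0.0001,0.0018],[0,0,0],[0,0,0],[0,0,0]], twist=[[0,0,0],[0,0,0],[0,0,0],[0,0,0]])

```text
clock: 18.85
position: [0.5864, 0.0262, 0.1477]
tool_rot: [-3.077, 0.526, -3.089]
force: [-25.4, 0.1, 59.3]
grip_width: 0.0002
finger_force: 30.0
```

The force climbs steeply at z 0.148, which fits the bottom of the stroke. I'll lift off and check.

Emit:
apply_moves(claw=[0,0,0,0,0,0,0,0,0,0,0], xyz=[[-0.002,0,-0.0036],[-0.002,0,-0.0036],[-0.003,0,-0.006],[-0.003,0,-0.006],[-0.005,0,-0.01],[-0.005,0,-0.01],[0,0,-0.02],[0,0,-0.02],[0,0,0],[0,0,0],[0,0,0]], twist=[[0,0,0],[0,0,0],[0,0,0],[0,0,0],[0,0,0],[0,0,0],[0,0,0],[0,0,0],[0,0,0],[0,0,0],[0,0,0]])

```text
clock: 19.95
position: [0.5623, 0.0299, 0.222]
tool_rot: [-3.078, 0.519, -3.089]
force: [-0.1, 0.4, 1.0]
grip_width: -0.0001
finger_force: 0.0
```

Run:
```python
from h import *
o=bot.observe();print(o['position'],o['force'])
snap('scene','s9.png');g=snap('side','s9b.png')
for c in('side','scene'):
  for r in bot.find_in(c,'pump_top')[:1]: print(np.round(r['position'],3),r['score'])
a=cv2.imread('pics/side0.png')[185:235,290:350];b=cv2.imread('pics/s9b.png')[185:235,290:350]
c=cv2.imread('pics/s9b.png')[270:345,300:390]
r=lambda i:cv2.resize(i,(390,325),interpolation=cv2.INTER_CUBIC)
cv2.imwrite('pics/fin.png',np.hstack([r(a),r(b)]))
```

```text
[0.56233893 0.02985412 0.22198251] [-0.09633429  0.3924962   0.99815041]
[0.582 0.033 0.151] 0.64
[0.577 0.033 0.154] 0.66
```

View pics/fin.png

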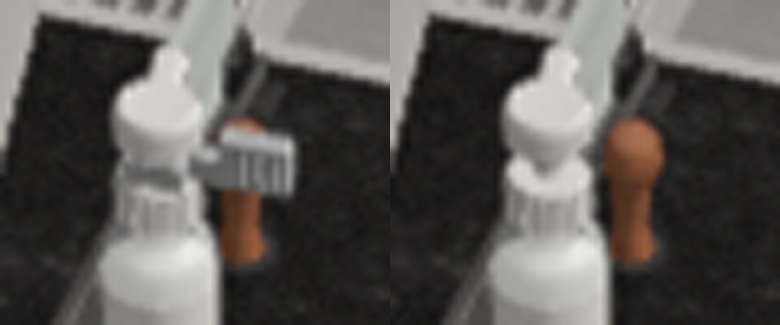

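The pump head is back at its original height and the stem is bare. The 59 N reading, against a 9 N spring, shows the hard stop was reached.

```bash
python3 -c "
from workcell import bot; print(bot.job_done())"
```

```text
the job is handed in; nothing more can be done
None
```

The job is handed in (no verdict came back): the clip lies in the bin, the pump was pressed to what the force showed as its hard stop and is back up, and I saw no bystander disturbed.

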